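Seat the burr holder of the coffee grinder

TASK

The coffee grinder's burr holder was put back askew and is riding on top of its collar. Turn it, pressing lightly, until its three lugs drop into the three slots of the collar, make sure it is fully home and level, and let go. Do not shift the hopper, the espresso cup, the mug or the honey jar.

Things in the scene. Friction and masses are not known exactly. Their poses are not given: they have to be found in the camera images.
- grinder: Grey box-shaped coffee grinder, hopper off, fixed; body 130 x 124 x 110 mm, black drawer on its front (-x) face. On top a round aluminium collar, outer diameter 110, inner 77 mm, flat rim 150 mm above the underside. Three radial slots through the rim, 14 mm wide, 10 mm deep, 120 degrees apart, the first along own +x (rear). Origin: centre of underside; z up.
- seat (a point): On the collar's axis, level with the slot floors: 140 mm above the grinder's underside, 10 mm below the rim; the grinder's axes. The burr holder's origin lies here when fully home. Below the slots three sprung rubber pads grip the holder's skirt: they resist turning a little (under 0.3 N m) and hold it up: by its weight alone it sinks slowly or not at all.
- slot (a point): Mouth of the first slot (along the grinder's +x): at mid-width, at rim height, 47 mm from the collar's axis. With the lugs within about 3 degrees of the slots, a push of 5 to 10 N down on the burr holder sends it 10 mm down; it then stays there and can turn only a few degrees. Any lug fits any slot: turns of 120 degrees are equivalent.
- burr_holder: Loose round black part, 250 g, in the collar's throat. Skirt 74 mm across (1.5 mm total play), from 24 mm below the origin to a flat top 14 mm above it. Origin: on the axis, level with the lugs' undersides; z up. At the start the lugs lie on the rim (origin 10 mm above point seat), 20 to 60 degrees from the nearest slots, either way round.
- lug (a point): Middle of the underside of the first lug, 47 mm from the holder's axis along its own +x. The three lugs are round steel pins, 10 mm thick, 120 degrees apart, sticking out of the skirt to radius 54 mm.
- rib_top (a point): Middle of the top edge of the upright black finger rib across the burr holder's top; 47 mm above the holder's origin, same axes. The rib is 56 mm long along own x, 10 mm thick along own y and stands 33 mm above the flat top; at each side some 30 mm of flat top lies free.
- hopper: Clear plastic bean hopper, an open funnel 120 mm across and 100 mm high, standing on the worktop to the left of the grinder; bystander. Origin: centre of its underside.
- espresso_cup: Small cup, 62 mm across, 51 mm high, to the right of the grinder; bystander. Origin: its underside.
- mug_plain: Mug with stripes, 86 mm across, 101 mm high, right and behind; bystander. Origin: its underside.
- honey_jar: Jar, 58 mm across, 86 mm high, front left; bystander. Origin: its underside.

How it is judged:
By the outcome, as a careful person would: the job done as asked, in the order asked, and still so for the second after the job is handed in, with the robot touching nothing.
It also fails if it takes over 40 s, if anything falls off the work surface, if the arm or the gripper's body presses on something with over 40 N, if the wrist force passes 120 N, or if a joint passes its speed limit or range.

ROBOT

A 6-joint arm with a two-finger parallel gripper is mounted at the origin on a cart in front of the work surface, level with it; the furniture and walls round the work are solid. World frame = base frame: x ahead of the robot, y to its left, z up, the work surface at z = 0. Lengths are in m, angles in rad, forces in N, time in s.
With the tool pointing down it reaches from about 0.375 to 0.975 m from the base axis. Payload 3.8 kg.
Tool frame: the origin (TCP) lies at the very end of the fingers, on their centre line; the grasp point (between the pads) lies 19 mm behind it; z points along the fingers, y is the line along which they close (so a half turn about z gives the same grasp; the last joint's range is limited). The gripper opens to 85 mm and grips with 20 to 120 N. Pads are 22 mm wide; open, the fingers measure 114 mm over their backs; the gripper's body (76 mm by 85 mm) begins 54 mm behind the grasp point. The pads swing forward as they close: fully open they stand 13 mm farther back than shut.
Start: joints at [-1.145, 0.264, 1.604, -0, 1.274, -0.037], TCP at [0.301, -0.604, 0.231] pointing down, gripper open.
Joint ranges: [-2.63, 2.63], [-0.94, 2.18], [0.31, 2.57], [-1.31, 4.45], [0, 2.66], [-2.55, 2.55]. Speed limits (rad/s): [2.57, 2.57, 3.14, 3.14, 3.14, 3.14].

INTERFACE

Orientations are given as a rotation vector (axis times angle).
In Python, from workcell import * gives the robot as it stands.
- The arm moves only by the shell command python3 -m crank 'ROWS' [OPENING] [FORCE]. ROWS is JSON, a list that holds one entry, the list of rows, each a list of 6 numbers: the shift along the tool's x, y, z in cm, then the turn, a rotation vector about the tool's x, y, z in rad. In form: [[[dx, dy, dz, ax, ay, az], ...]]. A call has 1 to 8 rows; each row shifts and turns the commanded pose from where the row before left it, along the tool's axes as they then stand; what a row does not reach is not made up. A row lasts 1/12 s, in which the tool goes at most 41.7 mm and 7.16 degrees, less where a joint would pass 70% of its speed; a pose out of reach is approached as far as the arm can. A call with a gripper value outside its range is refused whole. OPENING is the finger opening in cm, from 0 to 8.54, set as the call begins (- or left out, the last holds). The fingers move at their own pace and stop on an object; FORCE is the grip in N (left out, the last holds). Time passes only in rows, so rows that do not move let the fingers close. It gives the time, the measured TCP pose, the force, the opening and the grip force at its end, in the units of the state.
- read_state(): the state, without advancing time (a new reading comes with each control period).
- read_camera(name): name is "scene" or "top" or "wrist"; returns the picture (384x512x3 uint8, blue, green, red); there is no depth.
- camera_model(name): a dict with "camera_matrix" (3x3 intrinsics, pixels), "R" (3x3) and "t" (3): a world point X has camera coordinates R X + t. Camera axes: x right, y down, z forward; pixel columns grow to the right and rows downward; lengths in m; the calibration is good to about 2 mm. A picture is of the moment at which its call begins: read the wrist's pose just before it. camera_model takes no time and is no camera call; for the wrist camera it gives the pose at the moment of the call.
- finish_job(): hands the job in; it is judged then, once.
The state is a dict: "time": time; "q": joint angles; "joint_vel": joint speeds; "joint_torque": joint torques, N m; "tool_pos": TCP position; "tcp_rot": TCP orientation; "wrist_force": force on the tool from outside, world axes, zero at the start; "torque": the same for the moment, N m; "width": opening from 0.0 (shut) to 1.0 (fully open); "grip_force": force on a finger pad.
Only numpy, scipy, OpenCV 4.12 (cv2) and the standard library are available. Lean on these libraries where they do the work, as an engineer would, in place of code of your own. Each camera call takes 0.05 s, during which the arm holds its last target. There are 200 camera calls.

## Working session

There is one attempt and no reset: what is moved stays moved. The work goes in short steps, Python scripts to look and compute and a shell command to move; the robot and the scene stay as the last step left them, time stands still between calls to the robot, and variables do not carry over. Pictures are saved under pics/ and viewed, at most 10 in all, crops included, and the job is handed in when it is done.

```bash
ls; mkdir -p pics; python3 - <<'E'
from workcell import *
import cv2,numpy as np
s=read_state();print(s)
for n in("scene","top"):
    im=read_camera(n);cv2.imwrite(f"pics/{n}0.png",im)
    m=camera_model(n);print(n,m)
E
```

```text
pics
{'time': 0.0, 'q': array([-1.14491688e+00,  2.64780032e-01,  1.60537708e+00, -1.13864888e-05,
        1.27369410e+00, -3.68866630e-02]), 'joint_vel': array([ 8.22642717e-05,  1.56401635e-04,  2.59237896e-03, -8.16684218e-04,
        2.10268943e-03,  1.23707431e-03]), 'joint_torque': array([ 1.51455817e-03, -5.15100682e+01, -3.67318618e+01, -5.92932270e-05,
        1.29709026e-02, -1.23407426e-05]), 'tool_pos': array([ 0.30103761, -0.6033364 ,  0.22994225]), 'tcp_rot': array([-3.05571356e+00, -7.19939805e-01,  7.01957149e-04]), 'wrist_force': array([-0.17522975,  0.71248021,  0.21741766]), 'torque': array([ 0.00303457,  0.05079499, -0.0249625 ]), 'grip_force': 0.0, 'width': 1.0017543775499858}
scene {'camera_matrix': array([[473.58851798,   0.        , 258.05772279],
       [  0.        , 473.58851798, 191.06598862],
       [  0.        ,   0.        ,   1.        ]]), 'R': array([[ 0.52502344, -0.85090537, -0.01761964],
       [-0.60155376, -0.35636497, -0.71493851],
       [ 0.602066  ,  0.38595864, -0.69896528]]), 't': array([-0.26133488,  0.39079221,  1.42286054])}
top {'camera_matrix': array([[387.90434603,   0.        , 251.80580341],
       [  0.        , 387.90434603, 187.55376171],
       [  0.        ,   0.        ,   1.        ]]), 'R': array([[-0.00369895, -0.99965087,  0.02616203],
       [-0.99724843,  0.00175048, -0.07411139],
       [ 0.07403972, -0.02636418, -0.99690674]]), 't': array([-0.04432511,  0.49280751,  1.10868453])}
```

View pics/top0.png

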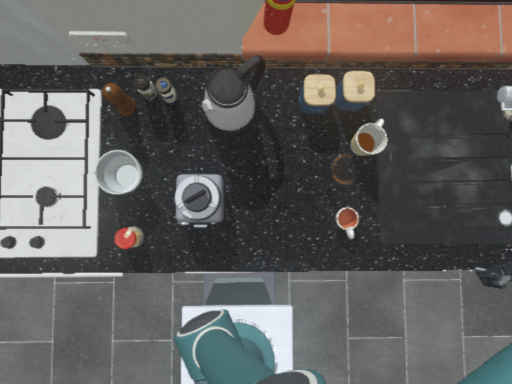

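View pics/scene0.png

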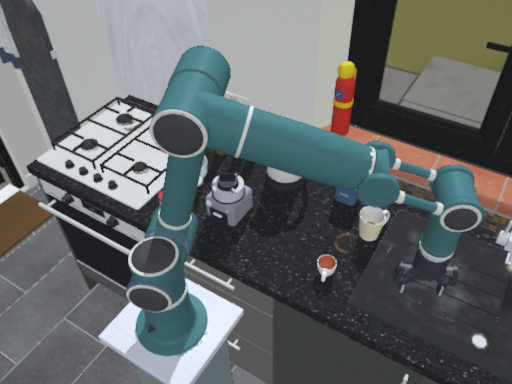

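The top view shows the grinder at about (200,199), hopper (119,172), honey jar (128,237), cup (347,219) and mug (369,139). The scene view shows the grinder at about (229,197), partly beside the arm. I'll enlarge both.

```bash
cat > h.py <<'E'
from workcell import *
import cv2,numpy as np
from scipy.spatial.transform import Rotation as Ro
def ray(m,uv,z):
    K,R,t=m["camera_matrix"],m["R"],m["t"]
    d=R.T@np.linalg.inv(K)@np.array([uv[0],uv[1],1.]);c=-R.T@t
    return c+d*(z-c[2])/d[2]
def proj(m,X):
    p=m["camera_matrix"]@(m["R"]@np.array(X)+m["t"]);return p[:2]/p[2]
E
python3 - <<'E'
from h import *
m=camera_model("top")
for uv,z in [((199,198),.15),((196,198),.187),((119,172),.1),((128,237),.086)]: print(uv,ray(m,uv,z))
a=cv2.imread("pics/top0.png")[170:228,170:228];b=cv2.imread("pics/scene0.png")[165:225,200:260]
a=cv2.resize(a,(400,400),interpolation=2);b=cv2.resize(b,(400,400),interpolation=2)
cv2.imwrite("pics/crop0.png",np.hstack([a,b]))
E
```

```text
(199, 198) [0.45643512 0.09278057 0.15      ]
(196, 198) [0.45469311 0.09607892 0.187     ]
(119, 172) [0.52909717 0.31248114 0.1       ]
(128, 237) [0.3551416  0.28916213 0.086     ]
```

View pics/crop0.png

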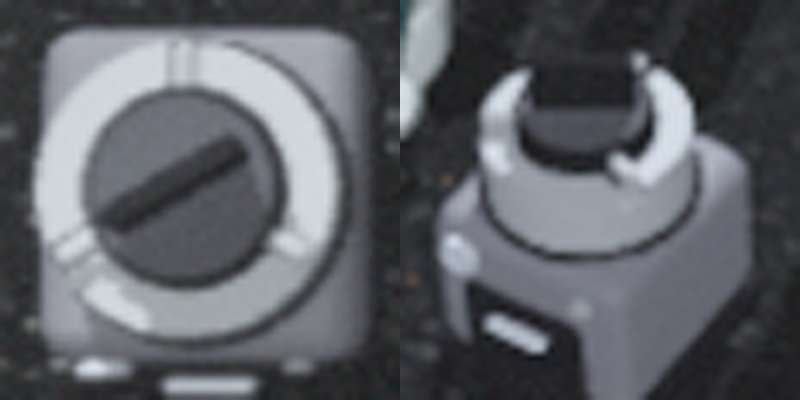

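The crops show the slots at about 12, 4 and 8 o'clock in the top view, so grinder yaw is near 0. The rib runs from (110,220) to (240,148), so it is about 60° from the grinder's x axis. The wrist camera will give a finer measurement. Next I'll work out the transit.

```bash
cat >> h.py <<'E'
def rel(target, xang=None):
    s=read_state();R=Ro.from_rotvec(s["tcp_rot"]).as_matrix()
    a=np.degrees(np.arctan2(R[1,0],R[0,0]))
    print("t %.2f"%s["time"],"pos",s["tool_pos"].round(4),"xang %.2f"%a,"z",R[:,2].round(3),"q",s["q"].round(2),"F",s["wrist_force"].round(1),"T",s["torque"].round(2),"grip",round(s["grip_force"],1),"w",round(s["width"],3))
    print("tool-delta cm",(R.T@(np.array(target)-s["tool_pos"])*100).round(2), "" if xang is None else "az %.3f"%(-np.radians((xang-a+180)%360-180)))
E
python3 - <<'E'
from h import *
rel([.455,.095,.32],119)
m=camera_model("wrist");s=read_state();R=Ro.from_rotvec(s["tcp_rot"]).as_matrix()
print(m, R.T@(-m["R"].T@m["t"]-s["tool_pos"]), R.T@m["R"].T)
E
```

```text
t 0.10 pos [ 0.3011 -0.6034  0.23  ] xang 26.52 z [-0.001  0.002 -1.   ] q [-1.14  0.26  1.61 -0.    1.27 -0.04] F [-1.1 -0.  -0.4] T [-0.03 -0.01  0.02] grip 0.0 w 1.005
tool-delta cm [ 44.95 -55.64  -8.88] az -1.614
{'camera_matrix': array([[346.20038388,   0.        , 253.34084219],
       [  0.        , 346.20038388, 192.4362276 ],
       [  0.        ,   0.        ,   1.        ]]), 'R': array([[ 0.44636558, -0.89484619, -0.00284074],
       [-0.84818756, -0.42409888,  0.31736101],
       [-0.28519404, -0.13924955, -0.94830054]]), 't': array([-0.67399508, -0.04203652,  0.38054104])} [ 0.08082681  0.00044084 -0.14224985] [[-8.78311047e-05 -9.48282563e-01 -3.17427428e-01]
 [ 9.99999733e-01  1.46977593e-04 -7.15777370e-04]
 [ 7.25413918e-04 -3.17427406e-01  9.48282297e-01]]
```

```bash
python3 -m crank '[[[1,-1.2,-1,0,0,0],[2,-2.4,-1,0,0,0],[2.2,-2.7,-1,0,0,0],[2.2,-2.7,-1,0,0,0],[2.2,-2.7,-1,0,0,0],[2.2,-2.7,-1,0,0,0],[2.2,-2.7,-1,0,0,0],[2.2,-2.7,-1,0,0,0]]]' 
python3 -m crank '[[[2.2,-2.7,0,0,0,0],[2.2,-2.7,0,0,0,0],[2.2,-2.7,0,0,0,0],[2.2,-2.7,0,0,0,0],[2.2,-2.7,0,0,0,0],[2.2,-2.7,0,0,0,0],[2.2,-2.7,0,0,0,0],[2.2,-2.7,0,0,0,0]]]'
python3 -m crank '[[[2.2,-2.7,0,0,0,0],[2.2,-2.7,0,0,0,0],[2.2,-2.7,0,0,0,0],[2.2,-2.7,0,0,0,0],[1.5,-2,0,0,0,0],[0.5,-0.7,0,0,0,0],[0,0,0,0,0,-0.06],[0,0,0,0,0,-0.12]]]'
python3 -m crank '[[[0,0,0,0,0,-0.12],[0,0,0,0,0,-0.12],[0,0,0,0,0,-0.12],[0,0,0,0,0,-0.12],[0,0,0,0,0,-0.12],[0,0,0,0,0,-0.12],[0,0,0,0,0,-0.12],[0,0,0,0,0,-0.12]]]'
python3 -m crank '[[[0,0,0,0,0,-0.12],[0,0,0,0,0,-0.12],[0,0,0,0,0,-0.12],[0,0,0,0,0,-0.1],[0,0,0,0,0,0],[0,0,0,0,0,0]]]' 4.5
python3 - <<'E'
from h import *
rel([.455,.095,.32],119)
m=camera_model("wrist");im=read_camera("wrist");cv2.imwrite("pics/w1.png",im)
np.save("w1.npy",m,allow_pickle=True)
E
```

```text
time: 0.77
tool_pos: [0.3577, -0.3526, 0.3112]
tcp_rot: [-3.057, -0.72, 0.0]
wrist_force: [1.3, 1.1, 1.0]
width: 0.999
grip_force: 0.0
time: 1.43
tool_pos: [0.4186, -0.0809, 0.311]
tcp_rot: [-3.058, -0.72, 0.0]
wrist_force: [1.0, -0.4, 0.4]
width: 0.999
grip_force: 0.0
time: 2.1
tool_pos: [0.455, 0.0867, 0.3107]
tcp_rot: [2.978, 1.0, -0.002]
wrist_force: [-0.8, -0.4, -0.5]
width: 1.0
grip_force: 0.0
time: 2.77
tool_pos: [0.455, 0.0855, 0.3108]
tcp_rot: [-2.179, -2.262, 0.002]
wrist_force: [-1.1, 0.1, -0.5]
width: 0.997
grip_force: 0.0
time: 3.27
tool_pos: [0.4551, 0.0857, 0.311]
tcp_rot: [-1.618, -2.692, 0.001]
wrist_force: [0.1, -0.7, 0.8]
width: 0.527
grip_force: 0.0
t 3.27 pos [0.4551 0.0857 0.311 ] xang 117.99 z [-0.001 -0.    -1.   ] q [ 0.13 -0.19  1.93 -0.    1.4  -0.36] F [ 0.1 -0.7  0.8] T [ 0.01 -0.03 -0.02] grip 0.0 w 0.527
tool-delta cm [ 0.82  0.43 -0.9 ] az -0.018
```

View pics/w1.png

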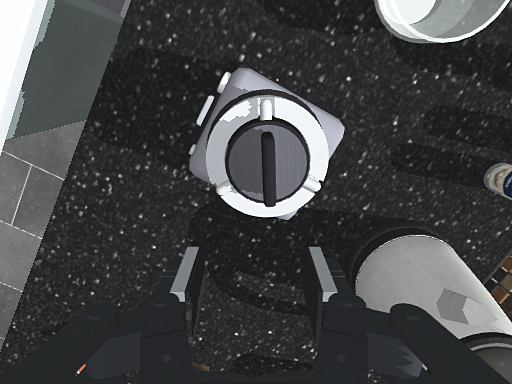

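The wrist view shows the holder at about (268,158) with the rib upright in the picture. White pins are at about (266,107), (222,188) and (312,185). I'll enlarge it to tell lugs from slots.

```bash
python3 - <<'E'
from h import *
m=np.load("w1.npy",allow_pickle=True).item()
im=cv2.imread("pics/w1.png")
print(proj(m,[.4551,.0857,.15]),proj(m,[.455,.095,.15]))
for uv,z in [((268,158),.15),((267,130),.197),((270,204),.197)]: print(uv,ray(m,uv,z))
cv2.imwrite("pics/w1c.png",cv2.resize(im[60:225,180:350],(680,660),interpolation=2)[:600])
E
```

```text
[254.37441372 171.49945716] [259.14744118 162.59564176]
(268, 158) [0.45999033 0.10241956 0.15      ]
(267, 130) [0.44244888 0.12899269 0.197     ]
(270, 204) [0.47242663 0.07917401 0.197     ]
```

View pics/w1c.png

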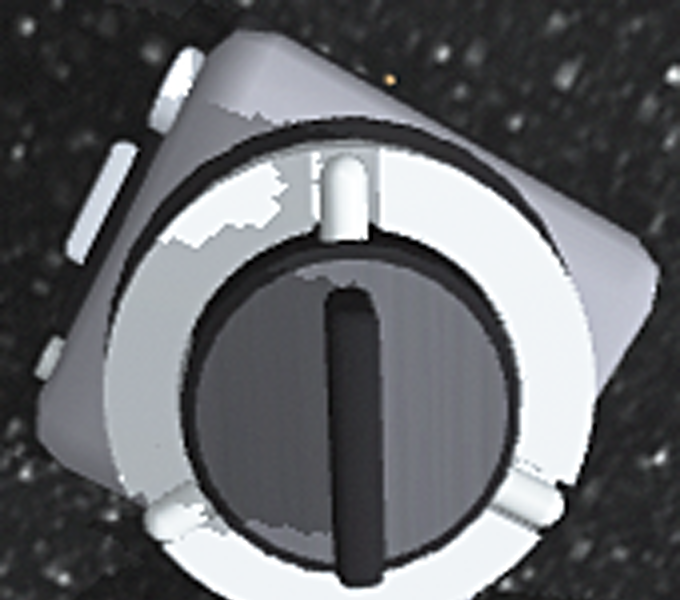

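In the crop the pins sit over the slots at the top, lower left and lower right. They appear nearly aligned, so I need a closer look before believing the angle. I'll lower the hand a little and look again.

```bash
python3 -m crank '[[[0.5,0,2,0,0,0],[0.5,-0.1,2,0,0,0],[0,0,2,0,0,0],[0,0,0,0,0,0],[0,0,0,0,0,0]]]'
python3 - <<'E'
from h import *
rel([.458,.099,.20])
m=camera_model("wrist");im=read_camera("wrist");cv2.imwrite("pics/w2.png",im)
np.save("w2.npy",m,allow_pickle=True)
print(proj(m,[.458,.1,.15]))
u,v=proj(m,[.458,.1,.16]).astype(int)
c=im[max(v-95,0):v+95,u-95:u+95];cv2.imwrite("pics/w2c.png",cv2.resize(c,None,fx=3.1,fy=3.1,interpolation=0));print(u,v)
E
```

```text
time: 3.73
tool_pos: [0.4488, 0.0944, 0.2503]
tcp_rot: [-1.614, -2.693, 0.003]
wrist_force: [0.2, 0.2, 1.2]
width: 0.526
grip_force: 0.0
t 3.73 pos [0.4488 0.0944 0.2503] xang 118.12 z [-0.003 -0.001 -1.   ] q [ 0.15 -0.17  2.02 -0.    1.29 -0.34] F [0.2 0.2 1.2] T [0.   0.03 0.02] grip 0.0 w 0.526
tool-delta cm [-0.04  1.04  5.02] 
[269.46447369 192.16890417]
270 196
```

View pics/w2c.png

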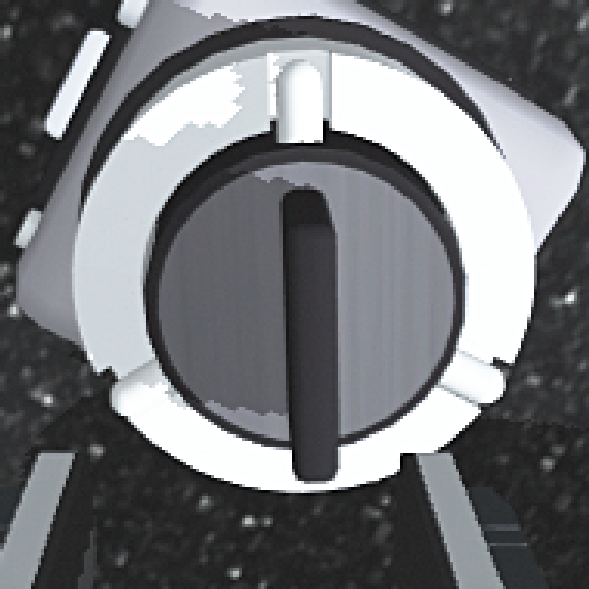

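The close-up shows the pins lying over the slots: the top slot's edges are at x = 268 and 330 with the pin at 277–323, and the rim notches are at (107,372) and (503,362). So the lugs are within about 1° but still raised. The top face of the rib runs from about (312,225) to (316,480). Next I'll work out where the rib is.

```bash
python3 - <<'E'
from h import *
m=np.load("w2.npy",allow_pickle=True).item()
for z in(.187,.197):
    a=ray(m,(175+312/3.1,101+225/3.1),z);b=ray(m,(175+316/3.1,101+480/3.1),z);d=a-b
    print(z,"mid",(a+b)/2,"len",np.linalg.norm(d),"ang",np.degrees(np.arctan2(d[1],d[0])))
# collar outer circle fit: bright pixels, at rim
im=cv2.imread("pics/w2.png");c0=ray(m,(270,192),.15)
P=np.array([ray(m,(175+x/3.1,101+y/3.1),.15)[:2] for x,y in[(76,290),(534,290),(90,220),(510,190),(140,440),(300,491),(380,480),(100,350)]])
A=np.c_[2*P,np.ones(len(P))];s=np.linalg.lstsq(A,(P**2).sum(1),rcond=None)[0];print("collar",s[:2],"r",np.sqrt(s[2]+s[:2]@s[:2]))
# slot & lug angles (top)
ctr=s[:2]
for n,uv,z in[("slotL",(268,75),.15),("slotR",(330,75),.15),("pinL",(277,100),.155),("pinR",(323,100),.155)]:
    p=ray(m,(175+uv[0]/3.1,101+uv[1]/3.1),z)[:2]-ctr;print(n,np.degrees(np.arctan2(p[1],p[0])),np.linalg.norm(p))
mid=(ray(m,(175+312/3.1,101+225/3.1),.197)+ray(m,(175+316/3.1,101+480/3.1),.197))/2
rel([mid[0],mid[1],.17],119)
E
```

```text
0.187 mid [0.46247313 0.09780943 0.187     ] len 0.056776828236728645 ang 120.1403794786205
0.197 mid [0.45992665 0.10111571 0.197     ] len 0.054014740575337866 ang 120.14037947862046
collar [0.46197696 0.09874998] r 0.0538548533886603
slotL 128.15125803944443 0.05272600116940469
slotR 112.96511209011022 0.05213259566537724
pinL 126.88169457976757 0.04766584420575472
pinR 114.609227801657 0.04720011893751796
t 3.78 pos [0.4498 0.0946 0.2517] xang 118.12 z [-0. -0. -1.] q [ 0.15 -0.17  2.02 -0.    1.29 -0.34] F [-0.6 -0.9  1. ] T [-0.02 -0.01  0.03] grip 0.0 w 0.528
tool-delta cm [0.1  1.2  8.17] az -0.015
```

```bash
python3 -m crank '[[[-0.1,1.2,0,0,0,-0.04],[0,0,2,0,0,0],[0,0,2,0,0,0],[0,0,1.7,0,0,0],[0,0,0.7,0,0,0],[0,0,0,0,0,0],[0,0,0,0,0,0]]]' 4
python3 - <<'E'
from h import *
rel([.461,.0995,.175],120.4)
E
```

```text
time: 4.37
tool_pos: [0.4616, 0.0995, 0.1885]
tcp_rot: [1.559, 2.726, 0.001]
wrist_force: [-0.3, 0.4, 0.3]
width: 0.47
grip_force: 0.0
t 4.37 pos [0.4616 0.0995 0.1885] xang 120.46 z [ 0.001  0.    -1.   ] q [ 0.16 -0.09  2.07 -0.    1.16 -0.37] F [-0.3  0.4  0.3] T [ 0.02 -0.04  0.06] grip 0.0 w 0.47
tool-delta cm [ 0.03 -0.06  1.35] az 0.001
```

```bash
python3 -m crank '[[[0,0,0.5,0,0,0],[0,0,0.4,0,0,0],[0,0,0,0,0,0]]]'
python3 -m crank '[[[0,0,0,0,0,0],[0,0,0,0,0,0],[0,0,0,0,0,0],[0,0,0,0,0,0],[0,0,0,0,0,0],[0,0,0,0,0,0]]]' 0 25
python3 - <<'E'
from h import *
rel([.461,.0995,.17],120.4)
im=read_camera("wrist");cv2.imwrite("pics/w3.png",im[60:360,120:420]);
E
```

```text
time: 4.62
tool_pos: [0.4608, 0.0995, 0.1783]
tcp_rot: [1.559, 2.727, 0.0]
wrist_force: [-0.2, -0.3, 0.2]
width: 0.467
grip_force: 0.0
time: 5.12
tool_pos: [0.461, 0.0995, 0.1785]
tcp_rot: [1.559, 2.727, 0.0]
wrist_force: [-0.3, 0.3, -0.0]
width: 0.11
grip_force: 28.7
t 5.12 pos [0.461  0.0995 0.1785] xang 120.48 z [ 0.  0. -1.] q [ 0.16 -0.09  2.08 -0.    1.14 -0.37] F [-0.3  0.3 -0. ] T [ 0.02 -0.1   0.02] grip 28.7 w 0.11
tool-delta cm [-0.    0.    0.85] az 0.001
```

View pics/w3.png

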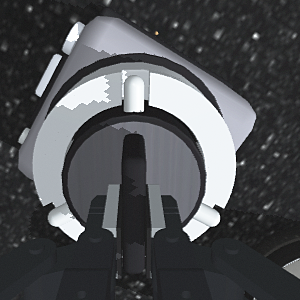

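The rib is gripped (9.4 mm, 29 N) with almost no side load, and the lug still lies in the middle of its slot at about (133,93). Now I'll press down in small steps.

```bash
for i in 1 2; do python3 -m crank '[[[0,0,0.1,0,0,0],[0,0,0.1,0,0,0],[0,0,0,0,0,0]]]'; done
```

```text
time: 5.42
tool_pos: [0.4608, 0.0995, 0.1761]
tcp_rot: [1.559, 2.727, 0.0]
wrist_force: [1.1, -0.2, -0.4]
width: 0.109
grip_force: 28.7
time: 5.67
tool_pos: [0.4609, 0.0996, 0.1741]
tcp_rot: [1.559, 2.727, 0.0]
wrist_force: [0.8, 0.6, -0.2]
width: 0.109
grip_force: 28.6
```

```bash
for i in 1 2 3; do python3 -m crank '[[[0,0,0.1,0,0,0],[0,0,0.1,0,0,0],[0,0,0,0,0,0]]]' | egrep 'pos|force'; done
python3 - <<'E'
from h import *
rel([.461,.0995,.17],120.4)
m=camera_model("wrist");np.save("w4.npy",m,allow_pickle=True)
im=read_camera("wrist");cv2.imwrite("pics/w4.png",im); cv2.imwrite("pics/w4c.png",cv2.resize(im[120:320,150:380],None,fx=3,fy=3,interpolation=0))
E
```

```text
tool_pos: [0.461, 0.0996, 0.1723]
wrist_force: [1.0, 1.4, 0.3]
grip_force: 28.8
tool_pos: [0.461, 0.0995, 0.1702]
wrist_force: [2.1, -0.2, 0.8]
grip_force: 28.8
tool_pos: [0.4611, 0.0996, 0.1687]
wrist_force: [0.6, 0.9, 3.4]
grip_force: 29.2
t 6.42 pos [0.4611 0.0996 0.1687] xang 120.48 z [ 0.001  0.    -1.   ] q [ 0.16 -0.08  2.09  0.    1.12 -0.37] F [0.6 0.9 3.4] T [ 0.12 -0.05 -0.1 ] grip 29.2 w 0.106
tool-delta cm [-0.01 -0.01 -0.13] az 0.001
```

View pics/w4c.png

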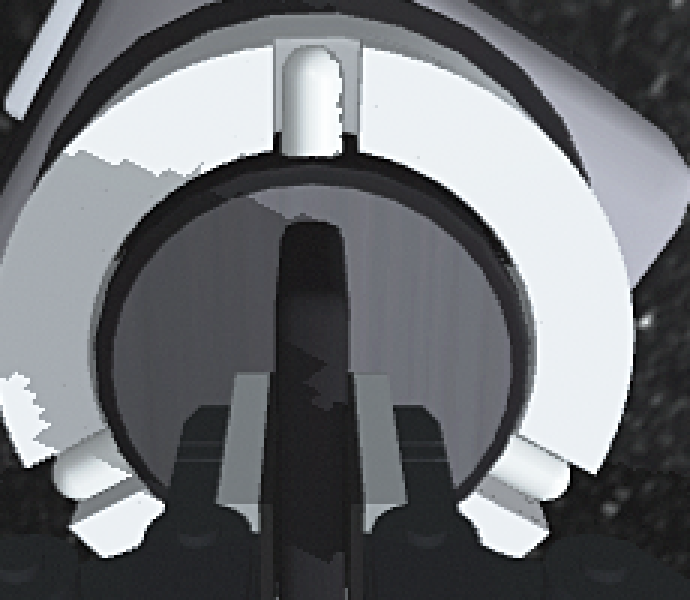

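The lug now sits well inside the top slot, with slot walls at x = 275 and 360 and the pin at 283–343, and the lower pins lie between their slot walls. It has sunk about 10 mm and resistance is starting. I'll press on to check for a hard stop.

```bash
for i in 1 2 3; do python3 -m crank '[[[0,0,0.1,0,0,0],[0,0,0,0,0,0],[0,0,0,0,0,0]]]' | egrep 'pos|force'; done
```

```text
tool_pos: [0.4611, 0.0996, 0.1686]
wrist_force: [-2.2, 0.1, 9.9]
grip_force: 30.0
tool_pos: [0.4612, 0.0996, 0.1686]
wrist_force: [-4.9, -0.8, 14.4]
grip_force: 30.7
tool_pos: [0.4612, 0.0996, 0.1685]
wrist_force: [-6.6, -0.5, 19.8]
grip_force: 31.5
```

There is a hard stop at 0.1686 (20 N). I'll take the load off, release, rise and check.

```bash
python3 -m crank '[[[0,0,-0.15,0,0,0],[0,0,-0.15,0,0,0],[0,0,0,0,0,0]]]' | egrep 'pos|force'
python3 -m crank '[[[0,0,0,0,0,0],[0,0,0,0,0,0],[0,0,0,0,0,0],[0,0,0,0,0,0],[0,0,0,0,0,0],[0,0,0,0,0,0]]]' 4.5 | egrep 'pos|force|width'
python3 -m crank '[[[0,0,-1,0,0,0],[0,0,-1,0,0,0],[0,0,-2,0,0,0],[0,0,-2,0,0,0],[0,0,-2,0,0,0],[0,0,0,0,0,0],[0,0,0,0,0,0]]]' | egrep 'pos|force|width'
python3 - <<'E'
from h import *
rel([.4498,.0946,.2517],118.1)
m=camera_model("wrist");np.save("w5.npy",m,allow_pickle=True)
im=read_camera("wrist");cv2.imwrite("pics/w5.png",im)
u,v=proj(m,[.461,.0995,.16]).astype(int);print(u,v)
cv2.imwrite("pics/w5c.png",cv2.resize(im[v-95:v+95,u-95:u+95],None,fx=3.1,fy=3.1,interpolation=0))
cv2.imwrite("pics/top5.png",read_camera("top"))
a,b=cv2.imread("pics/top0.png"),cv2.imread("pics/top5.png")
for n,(x,y) in dict(hopper=(119,172),jar=(128,237),cup=(347,219),mug=(369,139)).items():
    d=cv2.absdiff(a[y-25:y+25,x-25:x+25],b[y-25:y+25,x-25:x+25]);print(n,(d.max(2)>40).sum())
E
```

```text
tool_pos: [0.461, 0.0996, 0.1687]
wrist_force: [1.0, 0.9, 4.7]
grip_force: 29.5
tool_pos: [0.4605, 0.0994, 0.1679]
wrist_force: [-0.6, 0.3, -0.6]
width: 0.529
grip_force: 0.0
tool_pos: [0.4622, 0.0998, 0.2509]
wrist_force: [-0.1, 0.2, -0.1]
width: 0.522
grip_force: 0.0
t 8.55 pos [0.4622 0.0998 0.2509] xang 120.48 z [ 0.005  0.001 -1.   ] q [ 0.16 -0.14  2.    0.    1.28 -0.37] F [-0.1  0.2 -0.1] T [ 0.02 -0.01 -0.03] grip 0.0 w 0.522
tool-delta cm [ 0.19 -1.33 -0.08] az 0.042
252 196
hopper 1271
jar 764
cup 0
mug 0
```

View pics/w5c.png

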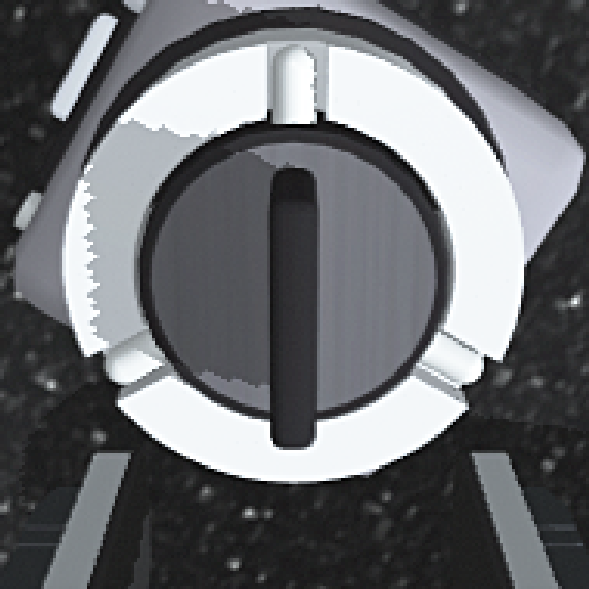

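All three lugs lie below the rim between their slot walls: the top pin at x 273–315 in the slot at 267–328, and the lower pins evenly placed. The hopper and jar areas differ from the first picture, probably because the arm is in the way, so I'll check with the last view.

```bash
python3 - <<'E'
from h import *
a,b=cv2.imread("pics/top0.png"),cv2.imread("pics/top5.png")
c=lambda i:cv2.resize(i[130:270,80:230],(400,373))
cv2.imwrite("pics/cmp.png",np.hstack([c(a),c(b)]))
E
```

```text
(no output)
```

View pics/cmp.png

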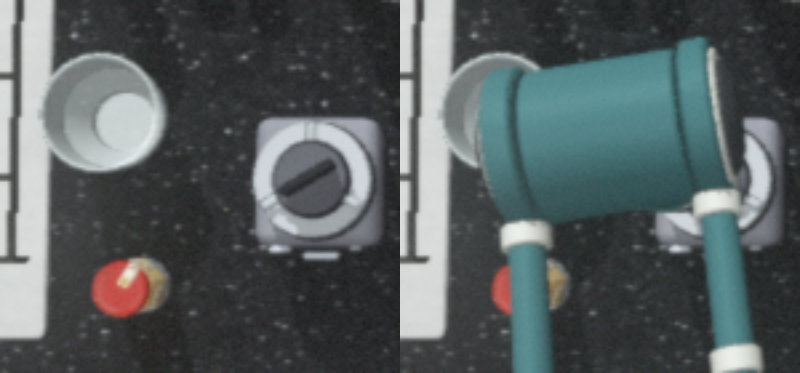

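The differences are only the arm overhead. The visible edges of the hopper (left, at x about 43) and the jar are where they were.

```bash
python3 -c "
from workcell import *
print(finish_job())"
```

```text
the job is handed in; nothing more can be done
None
```

The burr holder is home: it went down 10 mm to a hard stop at 20 N with all three lugs in their slots, and I let go and handed the job in; I only pressed and did not turn it, because the lugs already stood within about 1° of the slots, and nothing else moved as far as the arm let the camera see.

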